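Seat a housing in the assembly fixture and close the toggle clamp

ROBOT

A 6-joint arm with a two-finger parallel gripper is mounted at the origin on the work surface. World frame = base frame: x ahead of the robot, y to its left, z up, the work surface at z = 0. Lengths are in m, angles in rad, forces in N, time in s.
With the tool pointing down it reaches from about 0.375 to 0.9 m from the base axis. Payload 3.1 kg.
Tool frame: the origin (TCP) lies at the very end of the fingers, on their centre line; the grasp point (between the pads) lies 19 mm behind it (grip_depth is the distance from the TCP to the grasp point, in m); z points along the fingers, y is the line along which they close (so a half turn about z gives the same grasp; the last joint's range is limited). The gripper opens to 85 mm and grips with 20 to 120 N. Pads are 22 mm wide; open, the fingers measure 114 mm over their backs; the gripper's body (76 mm by 85 mm) begins 54 mm behind the grasp point. The pads swing forward as they close: fully open they stand 13 mm farther back than shut.
Start: joints at [1.077, 0.527, 1.433, -0, 1.181, -0.178], TCP at [0.194, 0.594, 0.231] pointing down, gripper open.
Joint ranges: [-3.08, 3.08], [-0.75, 2.2], [0.22, 2.44], [-1.43, 4.57], [0, 2.65], [-2.85, 2.85]. Speed limits (rad/s): [2.79, 2.79, 3.14, 3.14, 3.14, 3.14].

INTERFACE

Orientations are given as a unit quaternion [x, y, z, w].
In Python, from station import * gives the robot as it stands.
- The arm moves only by the tool apply_moves, never from a script. Its argument "plan" is a list of rows, each a list of 7 numbers: the shift along the tool's x, y, z in m, then the turn, a rotation vector about the tool's x, y, z in rad, then the gripper command: -1 is fully open, 1 is shut, values between are in proportion. In form: [[dx, dy, dz, wx, wy, wz, jaw], ...]. A call has 1 to 8 rows; each row shifts and turns the commanded pose from where the row before left it, along the tool's axes as they then stand; what a row does not reach is not made up. A row lasts 1/8 s, in which the tool goes at most 62.5 mm and 10.7 degrees, less where a joint would pass 70% of its speed; a pose out of reach is approached as far as the arm can. A call is refused whole if a number of a shift passes 0.0625 or a number of a turn 0.188, either way. A call with a gripper value outside its range is refused whole. The fingers move at their own pace and stop on an object; "force" is the grip in N (left out, the last holds). Time passes only in rows, so rows that do not move let the fingers close. It gives the time, the measured TCP pose, the force, the opening and the grip force at its end, in the units of the state.
- sense(): the state, without advancing time (a new reading comes with each control period).
- snapshot(name): name is "side" or "top" or "wrist"; returns the picture (384x512x3 uint8, red, green, blue); there is no depth.
- calibration(name): a dict with "camera_matrix" (3x3 intrinsics, pixels), "R" (3x3) and "t" (3): a world point X has camera coordinates R X + t; the wrist camera has in their place "mount" (4x4, takes a point from camera to tool coordinates, whose origin is the TCP and whose axes are the flange's). Camera axes: x right, y down, z forward; pixel columns grow to the right and rows downward; lengths in m; the calibration is good to about 2 mm. A picture is of the moment at which its call begins: read the wrist's pose just before it. calibration takes no time and is no camera call.
- sign_off(): hands the job in; it is judged then, once.
The state is a dict: "t": time; "q": joint angles; "qd": joint speeds; "tau": joint torques, N m; "tcp_pos": TCP position; "tool_rot": TCP orientation; "force": force on the tool from outside, world axes, zero at the start; "ft_torque": the same for the moment, N m; "finger_gap": opening from 0.0 (shut) to 1.0 (fully open); "gripper_force": force on a finger pad.
Only numpy, scipy, OpenCV 4.12 (cv2) and the standard library are available. Lean on these libraries where they do the work, as an engineer would, in place of code of your own. Each camera call takes 0.05 s, during which the arm holds its last target. There are 200 camera calls.

TASK

Push the loose black housing that stands on the aluminium fixture plate, without picking it up or tipping it over, until its square foot sits flush against both dark steel stop bars. Then push the red handle of the toggle clamp all the way over and down so that the clamp holds the foot there. Leave the mug, the glass and the finished housing with the orange cap where they stand.

Things in the scene. Friction and masses are not known exactly. Their poses are not given: they have to be found in the camera images.
- fixture: assembly fixture screwed to the table: aluminium plate 200 (x) x 240 (y) x 12 mm, with two dark steel stop bars (14 mm high above the plate) and a toggle clamp on it. Origin at the centre of the plate's underside, z up. Its place and yaw change from run to run; the two stop points, the seat and the clamp keep their places in this frame
- far_stop (a point): middle of the far stop bar's face, at the plate's upper face: fixture frame (72, -8, 12) mm. The face looks towards the fixture's -x; the bar runs along y from y = -50 to 34 mm, 12 mm thick
- side_stop (a point): middle of the side stop bar's face, at the plate's upper face: fixture frame (22, 42, 12) mm. The face looks towards the fixture's -y; the bar runs along x from x = -20 to 64 mm, 10 mm thick. The clamp stands behind it, y = 54 to 111 mm, in the plane x = 30 mm: bracket 38 mm high above the plate, its open arm upright at y = 45 to 75 mm, up to 70 mm above the plate
- seat (a point): the point on the plate's upper face where the centre of the housing's foot lies when it is flush against both stops: fixture frame (30, 0, 12) mm; axes parallel to the fixture's
- housing: the loose black plastic housing to be pushed, 0.13 to 0.25 kg: square foot 84 x 84 x 10 mm, upright tube in its middle, outer diameter 44 mm, bore 36 mm, top 62 mm above the underside. Origin at the centre of the underside, z up, x and y parallel to the foot's edges. It starts on the plate, 20 to 60 mm short of each stop, turned up to 0.35 rad from square to the stops
- handle (a joint): clamp handle angle, rad: 0 = open (handle up, 1.25 rad above level), 1.25 = closed (level, pointing along the fixture's +y; hard stop). It turns about an axis parallel to the fixture's x through (30, 92, 44) mm of the fixture frame, swinging towards +y and down, and stays where it is left; friction takes about 4 to 5 N at the grip. It drives the arm that brings the rubber pad down
- grip_mid (a point): the middle of the round red grip (18 mm thick) on its centre line, 85 mm from the handle's axis; the handle runs on to 121 mm from the axis
- mug: bystander: white mug 80 mm across, 92 mm high, with a handle on its own +y side; origin at the centre of its underside
- tumbler: bystander: green drinking glass 72 mm across, 95 mm high; origin at the centre of its underside
- finished: bystander: finished black housing like the loose one, with an orange cap, 72 mm high; origin at the centre of its underside
- clamp_arm: the clamp's steel arm with its rubber pad, turning about an axis parallel to the fixture's x through (30, 60, 39) mm of the fixture frame (origin there); driven by the handle through a link. Open it stands up, closed it points along the fixture's -y and presses on the foot
- pad (a point): centre of the underside of the clamp's rubber pad (10 mm across); closed, it stands on the foot's upper face, 9 mm in from the edge
Mind the look-alikes: they are no part of the job. What is shaped like the housing but blue is not meant.

How it is judged:
On the way, in this order (a step that is already met when the one before it is completed fails the run):
1. with the clamp still open, the housing's foot is flush against both stop bars (x of housing in the frame of seat above -0.003 m and y of housing in the frame of seat above -0.003 m and angle between the x axis of housing and the x axis of seat, either way round below 0.04 rad and value of joint handle below 0.5 rad), for 0.2 s.
2. the clamp handle is pushed fully over (value of joint handle above 1.19 rad), for 0.2 s.
At the end, for the whole second after the job is handed in: the housing stands flat on the plate with its foot within 3 mm of both stop bars and square to them within 0.04 rad, at rest, and the clamp handle is closed to within 0.06 rad of its end, with its pad pressing on the foot (over 1 N) (x of housing in the frame of seat between -0.003 and 0.003 m and y of housing in the frame of seat between -0.003 and 0.003 m and z of housing in the frame of seat below 0.003 m and angle between housing's own z axis and vertical below 0.04 rad and angle between the x axis of housing and the x axis of seat, either way round below 0.04 rad and value of joint handle above 1.19 rad and linear speed of housing below 0.01 m/s and contact force between clamp_arm and housing above 1 N); the robot touches nothing.
It fails at once if the housing is lifted off the plate by more than 5 mm (z of housing in the frame of seat above 0.005 m).
It fails at once if the housing is tipped by more than 0.3 rad (angle between housing's own z axis and vertical above 0.3 rad).
It fails at once if the mug is moved by more than 15 mm (distance of mug from where it was at the start of the episode above 0.015 m).
It fails at once if the glass is moved by more than 15 mm (distance of tumbler from where it was at the start of the episode above 0.015 m).
It fails at once if the finished housing is moved by more than 15 mm (distance of finished from where it was at the start of the episode above 0.015 m).
It also fails if it takes over 64 s, if anything falls off the work surface, if the arm or the gripper's body presses on something with over 40 N, if the wrist force passes 120 N, or if a joint passes its speed limit or range.

## Working session

There is one attempt and no reset: what is moved stays moved. The work goes in short steps, Python scripts to look and compute and a tool call to move; the robot and the scene stay as the last step left them, time stands still between calls to the robot, and variables do not carry over. Pictures are saved under pics/ and viewed, at most 10 in all, crops included, and the job is handed in when it is done.

Besides the shell and the picture viewer there is one more tool, called after "Emit:" as name([rows], argument=value, ...), one row to a line, values as JSON. apply_moves: Moves the arm, as the interface text tells. Its arguments: {"type":"object","properties":{"plan":{"type":"array"},"force":{"type":"number"}},"required":["plan"]}

```bash
mkdir -p pics; ls; python3 - <<'E'
from station import *
import cv2
s=sense();print(s)
for n in("top","side"):
    c=calibration(n);print(n,c)
    cv2.imwrite(f"pics/{n}0.png",cv2.resize(snapshot(n)[:,:,::-1],(800,600),interpolation=cv2.INTER_CUBIC))
E
```

```text
pics
{'t': 0.0, 'q': array([ 1.07650137e+00,  5.28468436e-01,  1.43391985e+00, -1.90403003e-06,
        1.18141118e+00, -1.78482319e-01]), 'qd': array([-1.02663331e-03, -9.01709749e-04,  8.01513448e-04,  2.54792543e-03,
        3.98965667e-04, -7.40914604e-05]), 'tau': array([ 8.40956509e-04, -4.42347443e+01, -1.78028119e+01, -2.24840419e-04,
        8.71971133e-03, -8.61537700e-06]), 'tcp_pos': array([0.19372863, 0.59345036, 0.23032666]), 'tool_rot': array([ 1.57250466e-01,  9.87558137e-01, -1.04185104e-03, -3.63380593e-04]), 'force': array([-0.44089461,  0.30572624, -0.09784617]), 'ft_torque': array([0.01922098, 0.01465605, 0.01412872]), 'gripper_force': 0.0, 'finger_gap': 0.9995880143986879}
top {'camera_matrix': array([[428.16767968,   0.        , 257.85833167],
       [  0.        , 428.16767968, 196.86554852],
       [  0.        ,   0.        ,   1.        ]]), 'R': array([[-0.01195557, -0.99980963, -0.01541989],
       [-0.98258621,  0.01460642, -0.18523228],
       [ 0.18542225,  0.01293681, -0.98257378]]), 't': array([-0.10502346,  0.58304619,  0.95679696])}
side {'camera_matrix': array([[403.31942309,   0.        , 258.16550134],
       [  0.        , 403.31942309, 193.38903696],
       [  0.        ,   0.        ,   1.        ]]), 'R': array([[ 0.76227881, -0.64720743,  0.0073179 ],
       [-0.3958403 , -0.47510511, -0.78586614],
       [ 0.51209518,  0.59615239, -0.61835334]]), 't': array([-0.47315968,  0.25536562,  0.71242789])}
```

View pics/top0.png

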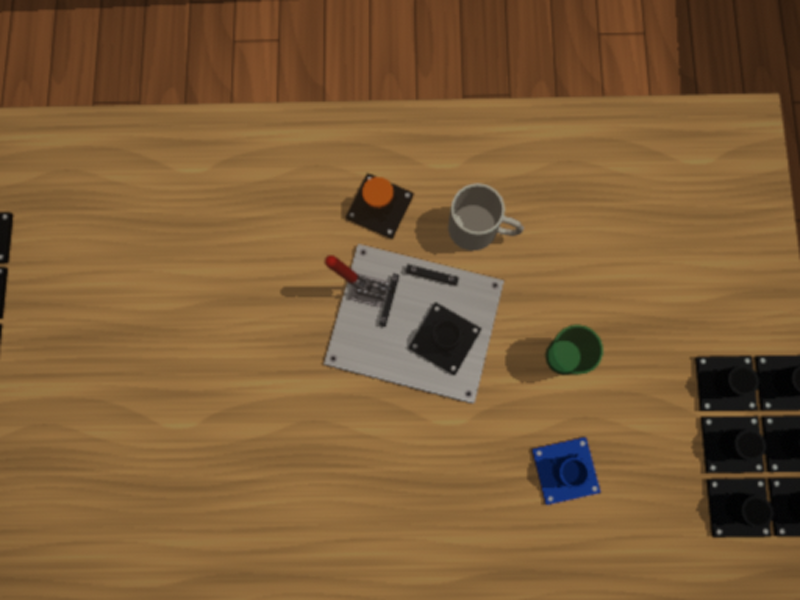

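View pics/side0.png

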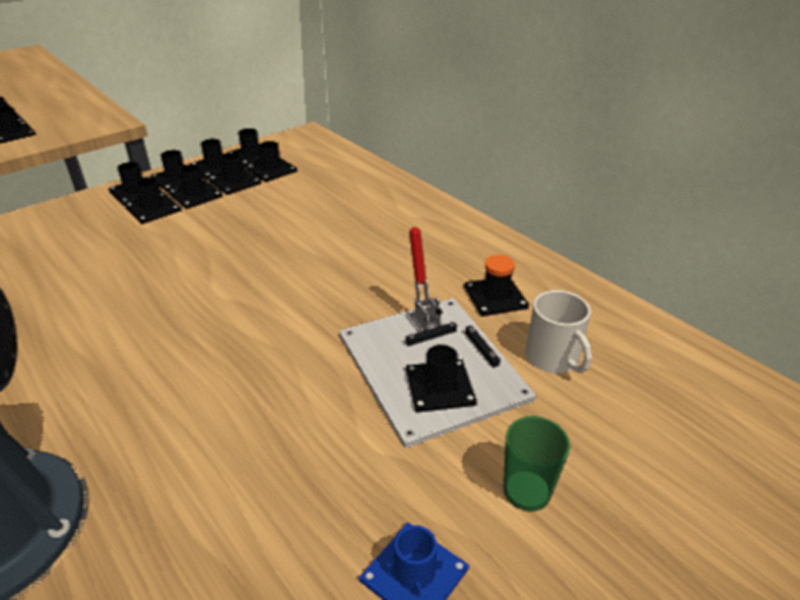

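The top view shows the plate with corners at (358,245), (503,280), (475,403) and (325,364). The far stop is at (432,275), the side stop at (388,300), and the red grip runs from (328,260) to (355,280). The loose housing's foot corners are at (436,303), (481,330), (455,375) and (409,346). The mug, glass and orange-capped housing are all clear of the pushing paths.

The side view confirms this layout. Its plate corners are at (342,332), (455,301), (534,395) and (408,440).

```bash
cat > h.py <<'E'
from station import *
import numpy as np, cv2
from scipy.optimize import least_squares
from scipy.spatial.transform import Rotation as Ro
def cam(n,s=None):
    c=calibration(n);K=c["camera_matrix"]
    if n!="wrist": return K,c["R"],c["t"]
    T=np.eye(4);T[:3,:3]=Ro.from_quat(s["tool_rot"]).as_matrix();T[:3,3]=s["tcp_pos"]
    M=np.linalg.inv(T@c["mount"]);return K,M[:3,:3],M[:3,3]
def proj(C,X):
    p=(np.atleast_2d(X)@C[1].T+C[2])@C[0].T;return p[:,:2]/p[:,2:]
def place(v,P):  # v=x,y,yaw
    c,s=np.cos(v[2]),np.sin(v[2]);P=np.asarray(P,float)
    return np.c_[v[0]+c*P[:,0]-s*P[:,1],v[1]+s*P[:,0]+c*P[:,1],P[:,2]]
def fit(obs,v0,freez=False):  # obs: list (C,P,px)
    f=lambda v:np.concatenate([(proj(C,place(v,np.asarray(P)+[0,0,v[3] if freez else 0]))-px).ravel() for C,P,px in obs])
    r=least_squares(f,list(v0)+([0] if freez else []));return r.x,np.sqrt(np.mean(r.fun**2))
E
python3 - <<'E'
from h import *
k=1/1.5625
T,S=cam("top"),cam("side")
pc=np.array([[100,120,12],[100,-120,12],[-100,-120,12],[-100,120,12]])/1e3
pt=np.array([[358,245],[503,280],[475,403],[325,364]])*k
ps=np.array([[455,301],[534,395],[408,440],[342,332]])*k
print(fit([(T,pc,pt)],[.6,0,-.2]),fit([(S,pc,ps)],[.6,0,-.2]),fit([(T,pc,pt),(S,pc,ps)],[.6,0,-.2],True))
hc=np.array([[42,42,22],[42,-42,22],[-42,-42,22],[-42,42,22]])/1e3
ht=np.array([[436,303],[481,330],[455,375],[409,346]])*k
print(fit([(T,hc,ht)],[.6,0,-.4]))
c=calibration("wrist");print(c)
E
```

```text
(array([ 0.56650268, -0.13095528, -0.26171845]), np.float64(0.406663383914001)) (array([ 0.5657212 , -0.13227612, -0.27241433]), np.float64(1.6495595284360767)) (array([ 0.5680698 , -0.13003378, -0.26658016, -0.00539514]), np.float64(1.0523974498938158))
(array([ 0.53840853, -0.17717357, -0.56580699]), np.float64(0.6497720503933259))
{'camera_matrix': array([[331.52013524,   0.        , 250.69280222],
       [  0.        , 331.52013524, 188.04115917],
       [  0.        ,   0.        ,   1.        ]]), 'mount': array([[ 7.45453305e-04, -9.60248953e-01, -2.79144037e-01,
         6.92259948e-02],
       [ 9.99999257e-01,  9.85062202e-04, -7.18095927e-04,
        -7.28255089e-04],
       [ 9.64525101e-04, -2.79143294e-01,  9.60248973e-01,
        -1.41810691e-01],
       [ 0.00000000e+00,  0.00000000e+00,  0.00000000e+00,
         1.00000000e+00]])}
```

Emit:
apply_moves([
  [-0.04, -0.042, -0.003, 0, 0, 0, 0],
  [-0.04, -0.042, -0.003, 0, 0, 0, 0],
  [-0.04, -0.042, -0.003, 0, 0, 0, 0],
  [-0.04, -0.042, -0.003, 0, 0, 0, 0],
  [-0.04, -0.042, -0.003, 0, 0, 0, 0],
  [-0.04, -0.042, -0.003, 0, 0, 0, 0],
  [-0.04, -0.042, -0.003, 0, 0, 0, 0],
])

```text
t: 0.98
tcp_pos: [0.3693, 0.2259, 0.2523]
tool_rot: [0.157, 0.988, 0.0, 0.0]
force: [0.7, -0.4, 0.4]
finger_gap: 0.498
gripper_force: 0.0
```

Emit:
apply_moves([
  [-0.04, -0.042, 0, 0, 0, 0, 0],
  [-0.04, -0.042, 0, 0, 0, 0, 0],
  [-0.04, -0.042, 0, 0, 0, 0, 0],
  [-0.04, -0.042, 0, 0, 0, 0, 0],
  [-0.04, -0.042, 0, 0, 0, -0.02, 0],
  [-0.04, -0.042, 0, 0, 0, -0.02, 0],
  [-0.02, -0.042, 0, 0, 0, -0.012, 0],
  [0, 0, 0, 0, 0, 0, 0],
])

```text
t: 1.98
tcp_pos: [0.5283, -0.1351, 0.2518]
tool_rot: [0.134, 0.991, -0.0, 0.0]
force: [-0.4, 0.6, 0.2]
finger_gap: 0.501
gripper_force: 0.0
```

```bash
python3 - <<'E'
from h import *
s=sense();np.save("s1.npy",s,allow_pickle=True);im=snapshot("wrist")[:,:,::-1]
print(s["t"],s["tcp_pos"],s["tool_rot"],s["finger_gap"],s["q"],s["force"])
cv2.imwrite("pics/w1raw.png",im);cv2.imwrite("pics/w1.png",cv2.resize(im,(800,600),interpolation=cv2.INTER_CUBIC))
E
```

```text
1.975 [ 0.52834184 -0.13511374  0.25175661] [ 1.33762096e-01  9.91013398e-01 -3.44060711e-04  1.69917039e-04] 0.5008518550321484 [-4.55035843e-01  3.95447706e-01  1.60977500e+00 -6.01861402e-04
  1.13583050e+00 -1.75725023e+00] [-0.43532101  0.5846264   0.21369077]
```

View pics/w1.png

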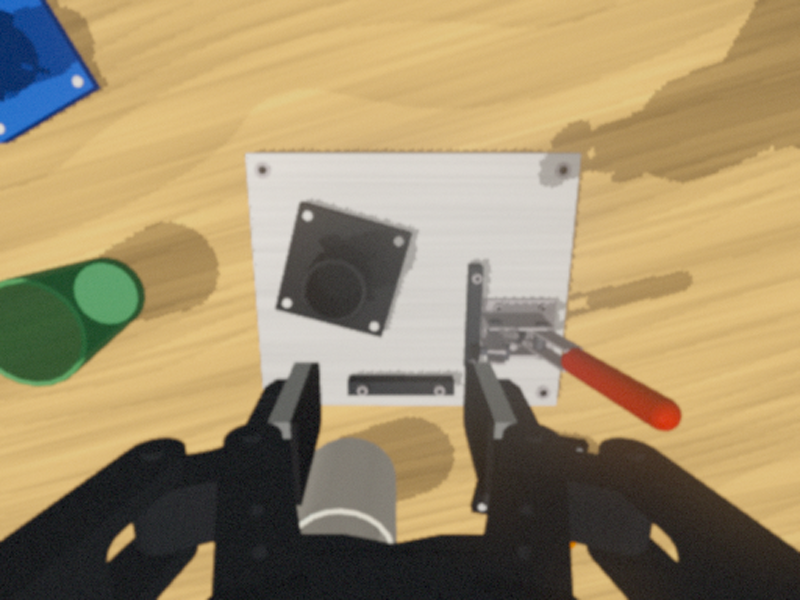

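The wrist view has plate corners at (246,153), (580,153) and (556,405). Foot corners are at (301,201), (411,232), (381,336) and (277,308). The far stop runs x 348–453 at y 377, the side stop is at x 468–483, and the red grip tip is at (665,415).

```bash
cat > e.py <<'E'
from h import *
def f2w(fx,p): return place(fx,np.atleast_2d(p)/1e3)
E
python3 - <<'E'
from e import *
k=1/1.5625
s=np.load("s1.npy",allow_pickle=True).item();W=cam("wrist",s);T=cam("top")
P=np.array([[-100,-120,12],[-100,120,12],[100,120,12]])/1e3
pw=np.array([[246,153],[580,153],[556,405]])*k
pc=np.array([[100,120,12],[100,-120,12],[-100,-120,12],[-100,120,12]])/1e3
pt=np.array([[358,245],[503,280],[475,403],[325,364]])*k
print(fit([(W,P,pw)],[.56,-.13,-.26]));fx,e=fit([(W,P,pw),(T,pc,pt)],[.56,-.13,-.26]);print(fx,e,fit([(W,P,pw),(T,pc,pt)],[.56,-.13,-.26],True))
hc=np.array([[42,42,22],[42,-42,22],[-42,-42,22],[-42,42,22]])/1e3
ht=np.array([[436,303],[481,330],[455,375],[409,346]])*k
hw=np.array([[381,336],[277,308],[301,201],[411,232]])*k
print(fit([(W,hc,hw)],[.54,-.17,-.56]))
h,e=fit([(W,hc,hw),(T,hc,ht)],[.54,-.17,-.56]);print(h,e,fit([(W,hc,hw),(T,hc,ht)],[.54,-.17,-.56],True))
def inf(h):
    d=h[:2]-fx[:2];c,s=np.cos(fx[2]),np.sin(fx[2]);return np.r_[c*d[0]+s*d[1],-s*d[0]+c*d[1]]*1e3
print("housing in fixture",inf(h),h[2]-fx[2],"tcp",inf(s["tcp_pos"][:2]))
np.save("fx.npy",fx)
# corners of the foot in fixture, grip tip check in wrist
print([inf(x[:2]).round(1) for x in place(h,hc)])
tip=f2w(fx,[30,92+121*np.cos(1.25),44+121*np.sin(1.25)]);print(proj(W,tip)/k, proj(T,tip)/k)
E
```

```text
(array([ 0.56795153, -0.13185648, -0.26760838]), np.float64(0.7583539214406547))
[ 0.56766313 -0.13163704 -0.26641224] 0.6919932141915179 (array([ 0.56815982, -0.13141425, -0.26648172, -0.00360357]), np.float64(0.4228920856158197))
(array([ 0.53901827, -0.17696533, -0.5405541 ]), np.float64(0.8741896705290245))
[ 0.53890343 -0.17700564 -0.54528582] 0.8263297290965846 (array([ 0.54041084, -0.17812693, -0.54531017, -0.00830551]), np.float64(0.5766593721925551))
housing in fixture [-15.80082425 -51.33969413] -0.2788735867475846 tcp [-37.01878619 -13.70624358]
[array([ 36.1, -22.5]), array([  13. , -103.3]), array([-67.7, -80.2]), array([-44.6,   0.6])]
[[677.05214245 422.15335415]] [[329.22770277 259.14177491]]
```

Emit:
apply_moves([
  [0.03, -0.018, 0.02, 0, 0, 0, 0.2],
  [0.028, -0.018, 0.04, 0, 0, 0, 0.2],
  [0, 0, 0.05, 0, 0, 0, 0.2],
  [0, 0, 0.05, 0, 0, 0, 0.2],
  [0, 0, 0.04, 0, 0, 0, 0.2],
  [0, 0, 0.025, 0, 0, 0, 0.2],
  [0, 0, 0.012, 0, 0, 0, 0.2],
  [0, 0, 0, 0, 0, 0, 0.2],
])

```text
t: 3.02
tcp_pos: [0.4619, -0.1504, 0.0151]
tool_rot: [0.131, 0.991, 0.0, -0.001]
force: [-0.5, -0.0, -0.6]
finger_gap: 0.401
gripper_force: 0.0
```

```bash
cat >> e.py <<'E'
def rep(pic=None):
    fx=np.load("fx.npy");s=sense();c,n=np.cos(fx[2]),np.sin(fx[2]);d=s["tcp_pos"][:2]-fx[:2]
    R=np.array([[c,n],[-n,c]]);y=Ro.from_quat(s["tool_rot"]).as_matrix()
    print("t",s["t"],"tcp fix mm",(R@d*1e3).round(1),"z",s["tcp_pos"][2].round(4),"F fix",(R@s["force"][:2]).round(2),s["force"][2].round(2),"xtool ang-fix",round(np.arctan2(y[1,0],y[0,0])-fx[2],4),"tilt",y[:2,2].round(4),"gap",round(s["finger_gap"],3))
    if pic:
        W=snapshot("wrist")[:,:,::-1];np.save(f"pics/{pic}.npy",s,allow_pickle=True);cv2.imwrite(f"pics/{pic}.png",cv2.resize(W,(800,600),interpolation=cv2.INTER_CUBIC))
    return s
E
python3 -c "
from e import *
rep('w2')"
```

```text
t 3.025 tcp fix mm [-97.1 -45.9] z 0.0151 F fix [-0.46 -0.17] -0.63 xtool ang-fix 3.1452 tilt [-0.0012  0.0008] gap 0.401
```

View pics/w2.png

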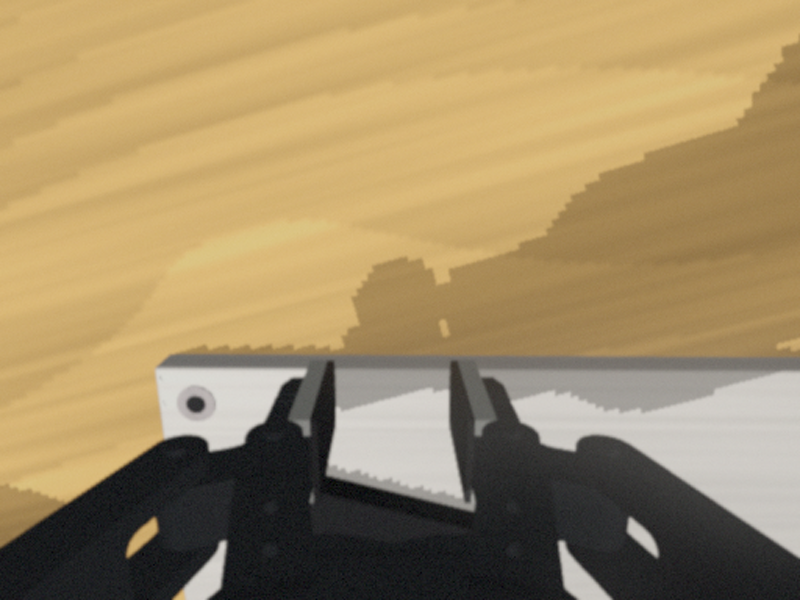

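The two fingertips stand at (320,362) and (465,362), just above the plate. The foot's edge lies ahead of them, around (400,490). I'll lower a little more and push along fixture +x.

Emit:
apply_moves([
  [0, -0.004, 0.003, 0, 0, 0, 0.2],
  [-0.008, 0, 0, 0, 0, 0, 0.2],
  [-0.008, 0, 0, 0, 0, 0, 0.2],
  [-0.008, 0, 0, 0, 0, 0, 0.2],
  [-0.007, 0, 0, 0, 0, 0, 0.2],
  [-0.007, 0, 0, 0, 0, 0, 0.2],
  [-0.007, 0, 0, 0, 0, 0, 0.2],
  [-0.007, 0, 0, 0, 0, 0, 0.2],
])

```text
t: 4.08
tcp_pos: [0.5118, -0.1689, 0.0123]
tool_rot: [0.131, 0.991, 0.0, -0.0]
force: [-1.6, 0.0, 0.7]
finger_gap: 0.398
gripper_force: 0.8
```

```bash
python3 -c "
from e import *
rep('w3')
im=snapshot('top')[100:300,150:400,::-1];cv2.imwrite('pics/t3.png',cv2.resize(im,(750,600),interpolation=cv2.INTER_CUBIC))"
```

```text
t 4.075 tcp fix mm [-44.1 -50.7] z 0.0123 F fix [-1.56 -0.41] 0.66 xtool ang-fix 3.1442 tilt [-0.0002  0.    ] gap 0.398
```

View pics/t3.png

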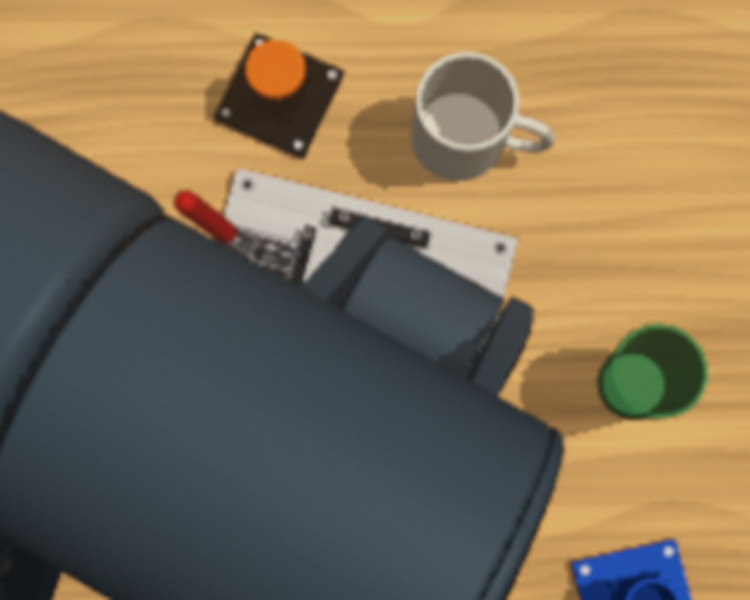

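The arm covers the housing in the top view, and all the bystanders are untouched. The force is about 1.6 N, which fits sliding. I'll continue.

Emit:
apply_moves([
  [-0.005, 0, 0, 0, 0, 0, 0.2],
  [-0.005, 0, 0, 0, 0, 0, 0.2],
  [-0.004, 0, 0, 0, 0, 0, 0.2],
  [-0.002, 0, 0, 0, 0, 0, 0.2],
  [0, 0, 0, 0, 0, 0, 0.2],
])

```text
t: 4.8
tcp_pos: [0.5274, -0.1732, 0.0123]
tool_rot: [0.132, 0.991, -0.0, 0.001]
force: [0.6, -0.7, -0.5]
finger_gap: 0.402
gripper_force: 0.0
```

```bash
python3 - <<'E'
from e import *
rep()
k=1/1.5625;K,R,t=cam("top");fx=np.load("fx.npy")
def ray(C,u,v,z):
    K,R,t=C;d=R.T@np.linalg.inv(K)@[u,v,1];o=-R.T@t;return o+d*(z-o[2])/d[2]
for nm,C,u,v,z in(("glass rim top",cam("top"),578,350,.095),("glass base top",cam("top"),566,357,.004),("glass rim side",cam("side"),537,437,.095)):
    p=ray(C,u*k,v*k,z);d=p[:2]-fx[:2];c,s=np.cos(fx[2]),np.sin(fx[2]);print(nm,p,c*d[0]+s*d[1],-s*d[0]+c*d[1])
E
```

```text
t 4.8 tcp fix mm [-27.9 -50.7] z 0.0123 F fix [ 0.73 -0.55] -0.5 xtool ang-fix 3.1442 tilt [ 0.001  -0.0005] gap 0.402
glass rim top [ 0.50861761 -0.3620811   0.095     ] 0.0037069614878192936 -0.23785940182700455
glass base top [ 0.50885526 -0.36538444  0.004     ] 0.004805911998315829 -0.24098364516577533
glass rim side [ 0.5094176  -0.35942801  0.095     ] 0.0037802451468120085 -0.2350892982818688
```

Emit:
apply_moves([
  [0.01, 0, 0, 0, 0, 0, 0.2],
  [0.004, 0, -0.04, 0, 0, 0, 0.2],
  [0, 0, -0.06, 0, 0, 0, 0.2],
  [0, 0, -0.05, 0, 0, 0, 0.2],
  [0, 0, -0.02, 0, 0, 0.18, 0.2],
  [0, 0, 0, 0, 0, 0.18, 0.2],
  [0, 0, 0, 0, 0, 0.18, 0.2],
  [0, 0, 0, 0, 0, 0.18, 0.2],
])

```text
t: 5.8
tcp_pos: [0.5124, -0.169, 0.1823]
tool_rot: [0.475, 0.88, 0.0, -0.0]
force: [0.4, 0.1, 0.5]
finger_gap: 0.401
gripper_force: 0.0
```

Emit:
apply_moves([
  [0, 0, 0, 0, 0, 0.18, 0.2],
  [0, 0, 0, 0, 0, 0.18, 0.2],
  [0, 0, 0, 0, 0, 0.18, 0.2],
  [0, 0, 0, 0, 0, 0.18, 0.2],
  [0, 0, 0, 0, 0, 0.133, 0.2],
  [-0.05, 0.03, 0, 0, 0, 0, 0.2],
  [-0.014, 0.035, 0, 0, 0, 0, 0.2],
  [0, 0, 0, 0, 0, 0, 0.2],
])

```text
t: 6.8
tcp_pos: [0.5605, -0.2504, 0.1822]
tool_rot: [0.795, 0.606, 0.0, 0.001]
force: [0.2, -0.1, -0.5]
finger_gap: 0.399
gripper_force: 0.0
```

```bash
python3 -c "
from e import *
rep('w4');print(sense()['q'])"
```

```text
t 6.8 tcp fix mm [  24.3 -116.4] z 0.1822 F fix [ 0.21 -0.01] -0.46 xtool ang-fix 1.5695 tilt [ 0.0023 -0.0016] gap 0.399
[-6.01066488e-01  5.67815749e-01  1.51529425e+00  1.10970424e-04
  1.05935074e+00 -3.34131387e-01]
```

View pics/w4.png

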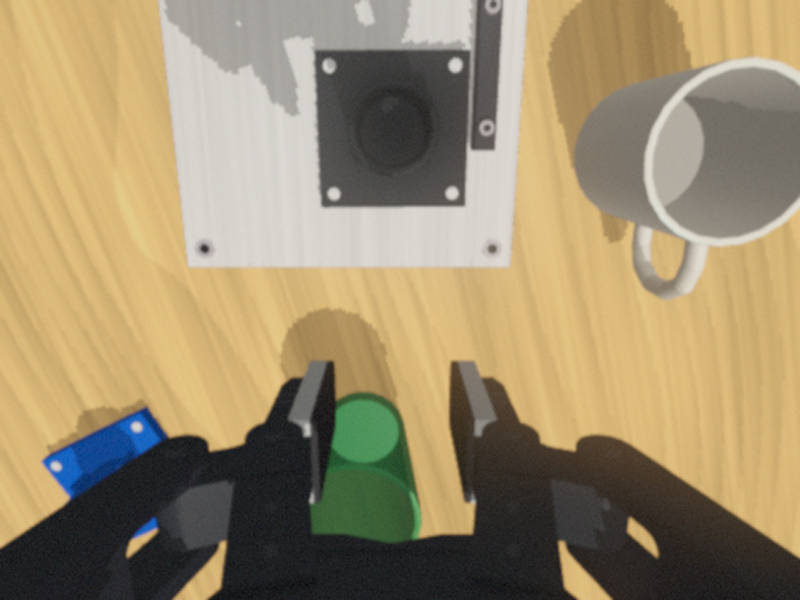

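The housing is now square, with foot corners at (316,50), (468,50), (465,206) and (322,206). It sits about 3 mm short of the far stop bar (left face at x≈472). Next I'll descend and push along +y.

Emit:
apply_moves([
  [0, 0, 0.05, 0, 0, 0, 0.2],
  [0, 0, 0.05, 0, 0, 0, 0.2],
  [0, 0, 0.045, 0, 0, 0, 0.2],
  [0, 0, 0.02, 0, 0, 0, 0.2],
  [0, 0, 0.005, 0, 0, 0, 0.2],
  [0.008, 0, 0, 0, 0, 0, 0.2],
  [0.008, 0, 0, 0, 0, 0, 0.2],
  [0.008, 0, 0, 0, 0, 0, 0.2],
])

```text
t: 7.85
tcp_pos: [0.5665, -0.2248, 0.0137]
tool_rot: [0.794, 0.607, 0.0, 0.001]
force: [-0.4, -1.9, 2.0]
finger_gap: 0.401
gripper_force: 1.2
```

Emit:
apply_moves([
  [0.007, 0, 0, 0, 0, 0, 0.2],
  [0.007, 0, 0, 0, 0, 0, 0.2],
  [0.007, 0, 0, 0, 0, 0, 0.2],
  [0.005, 0, 0, 0, 0, 0, 0.2],
  [0.003, 0, 0, 0, 0, 0, 0.2],
  [0, 0, 0, 0, 0, 0, 0.2],
])

```text
t: 8.6
tcp_pos: [0.573, -0.1964, 0.012]
tool_rot: [0.795, 0.607, 0.0, -0.001]
force: [0.3, -0.0, -0.3]
finger_gap: 0.4
gripper_force: 0.1
```

```bash
python3 -c "
from e import *
rep()"
```

```text
t 8.6 tcp fix mm [ 22.2 -61.1] z 0.012 F fix [0.28 0.07] -0.34 xtool ang-fix 1.5711 tilt [-0.0005  0.0009] gap 0.4
```

Now I'll go in small steps until the force rises.

Emit:
apply_moves([
  [0.002, 0, 0, 0, 0, 0, 0.2],
  [0.002, 0, 0, 0, 0, 0, 0.2],
  [0.0015, 0, 0, 0, 0, 0, 0.2],
  [0, 0, 0, 0, 0, 0, 0.2],
])

```text
t: 9.1
tcp_pos: [0.5744, -0.1912, 0.0121]
tool_rot: [0.795, 0.607, 0.0, -0.0]
force: [-0.2, 0.1, -0.3]
finger_gap: 0.399
gripper_force: 0.0
```

Emit:
apply_moves([
  [0.001, 0, 0, 0, 0, 0, 0.2],
  [0.001, 0, 0, 0, 0, 0, 0.2],
  [0, 0, 0, 0, 0, 0, 0.2],
])

```text
t: 9.48
tcp_pos: [0.5751, -0.1896, 0.0123]
tool_rot: [0.795, 0.607, 0.0, -0.0]
force: [0.8, -0.3, -0.3]
finger_gap: 0.4
gripper_force: 0.0
```

```bash
python3 -c "
from e import *
rep()"
```

```text
t 9.475 tcp fix mm [ 22.5 -54. ] z 0.0123 F fix [ 0.84 -0.08] -0.28 xtool ang-fix 1.5711 tilt [-0.      0.0002] gap 0.4
```

Emit:
apply_moves([
  [0.001, 0, 0, 0, 0, 0, 0.2],
  [0.001, 0, 0, 0, 0, 0, 0.2],
  [0, 0, 0, 0, 0, 0, 0.2],
])

```text
t: 9.85
tcp_pos: [0.5756, -0.188, 0.0123]
tool_rot: [0.795, 0.607, -0.0, 0.0]
force: [-0.7, -1.5, -0.0]
finger_gap: 0.399
gripper_force: 0.8
```

Emit:
apply_moves([
  [0.001, 0, 0, 0, 0, 0, 0.2],
  [0.001, 0, 0, 0, 0, 0, 0.2],
  [0, 0, 0, 0, 0, 0, 0.2],
])

```text
t: 10.22
tcp_pos: [0.5756, -0.1879, 0.0124]
tool_rot: [0.794, 0.607, -0.001, 0.001]
force: [-3.9, -7.6, -1.2]
finger_gap: 0.4
gripper_force: 4.0
```

The housing is seated against the side stop: travel stalled and the force rose to 8.5 N. Next I'll lift, turn back and press it along +x.

Emit:
apply_moves([
  [-0.014, 0, 0, 0, 0, 0, 0.2],
  [0, 0, -0.04, 0, 0, 0, 0.2],
  [0, 0, -0.06, 0, 0, 0, 0.2],
  [0, 0, -0.06, 0, 0, 0, 0.2],
  [0, 0, 0, 0, 0, -0.18, 0.2],
  [0, 0, 0, 0, 0, -0.18, 0.2],
  [0, 0, 0, 0, 0, -0.18, 0.2],
  [0, 0, 0, 0, 0, -0.18, 0.2],
])

```text
t: 11.22
tcp_pos: [0.5725, -0.1993, 0.1724]
tool_rot: [0.527, 0.85, 0.001, -0.0]
force: [1.2, 0.2, 0.1]
finger_gap: 0.398
gripper_force: 0.0
```

Emit:
apply_moves([
  [0, 0, 0, 0, 0, -0.18, 0.2],
  [0, 0, 0, 0, 0, -0.18, 0.2],
  [0, 0, 0, 0, 0, -0.18, 0.2],
  [0, 0, 0, 0, 0, -0.18, 0.2],
  [0, 0, 0, 0, 0, -0.131, 0.2],
  [0.034, 0.03, 0, 0, 0, 0, 0.2],
  [0.034, 0.029, 0, 0, 0, 0, 0.2],
  [0, 0, 0, 0, 0, 0, 0.2],
])

```text
t: 12.22
tcp_pos: [0.5194, -0.1216, 0.1721]
tool_rot: [0.132, 0.991, 0.001, -0.002]
force: [0.5, -0.2, 0.1]
finger_gap: 0.403
gripper_force: 0.0
```

```bash
python3 -c "
from e import *
rep('w5')"
```

```text
t 12.225 tcp fix mm [-49.2  -3. ] z 0.1721 F fix [ 0.51 -0.07] 0.07 xtool ang-fix 3.1442 tilt [-0.0037  0.003 ] gap 0.403
```

View pics/w5.png

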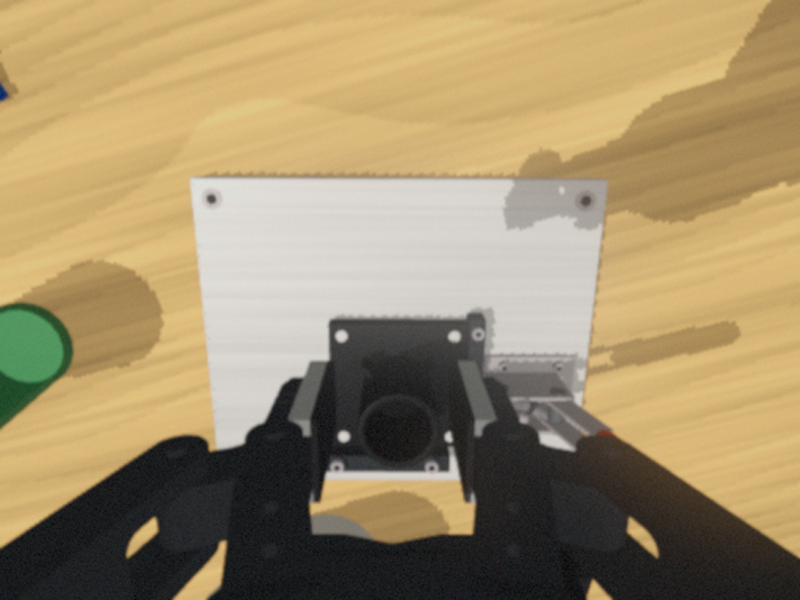

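The foot, with top edge corners at (332,320) and (470,320), is snug against the side bar and square. Next I'll descend and press along +x.

Emit:
apply_moves([
  [0, 0, 0.05, 0, 0, 0, 0.2],
  [0, 0, 0.05, 0, 0, 0, 0.2],
  [0, 0, 0.04, 0, 0, 0, 0.2],
  [0, 0, 0.015, 0, 0, 0, 0.2],
  [0, 0, 0.005, 0, 0, 0, 0.2],
  [-0.008, 0, 0, 0, 0, 0, 0.2],
  [-0.008, 0, 0, 0, 0, 0, 0.2],
  [-0.004, 0, 0, 0, 0, 0, 0.2],
])

```text
t: 13.28
tcp_pos: [0.5418, -0.1301, 0.0134]
tool_rot: [0.132, 0.991, -0.0, -0.0]
force: [-3.5, -0.8, 2.5]
finger_gap: 0.397
gripper_force: 2.0
```

Emit:
apply_moves([
  [-0.002, 0, 0, 0, 0, 0, 0.2],
  [-0.001, 0, 0, 0, 0, 0, 0.2],
  [-0.001, 0, 0, 0, 0, 0, 0.2],
  [0, 0, 0, 0, 0, 0, 0.2],
])

```text
t: 13.78
tcp_pos: [0.5425, -0.1298, 0.0124]
tool_rot: [0.132, 0.991, 0.001, -0.003]
force: [-6.5, -0.4, 5.2]
finger_gap: 0.4
gripper_force: 3.3
```

```bash
python3 -c "
from e import *
rep()"
```

```text
t 13.775 tcp fix mm [-24.7  -4.8] z 0.0124 F fix [-6.16 -2.12] 5.2 xtool ang-fix 3.1427 tilt [-0.0061  0.0023] gap 0.4
```

Emit:
apply_moves([
  [-0.001, 0, -0.001, 0, 0, 0, 0.2],
  [-0.001, 0, 0, 0, 0, 0, 0.2],
  [0, 0, 0, 0, 0, 0, 0.2],
])

```text
t: 14.15
tcp_pos: [0.5427, -0.1296, 0.0125]
tool_rot: [0.132, 0.991, 0.001, -0.005]
force: [-8.7, 0.5, 1.6]
finger_gap: 0.403
gripper_force: 4.0
```

```bash
python3 -c "
from e import *
rep()"
```

```text
t 14.15 tcp fix mm [-24.6  -4.7] z 0.0125 F fix [-8.51 -1.8 ] 1.6 xtool ang-fix 3.1425 tilt [-0.0101  0.004 ] gap 0.403
```

Emit:
apply_moves([
  [0.014, 0, 0, 0, 0, 0, 0.2],
  [0.012, 0, 0, 0, 0, 0, 0.2],
  [0, 0, -0.05, 0, 0, 0, 0.2],
  [0, 0, -0.06, 0, 0, 0, 0.2],
  [0, 0, -0.06, 0, 0, 0, 0.2],
  [0, 0, -0.03, 0, 0, 0, 0.2],
  [0.015, 0, 0, 0, 0, 0, 0.2],
  [0, 0, 0, 0, 0, 0, 0.2],
])

```text
t: 15.15
tcp_pos: [0.5055, -0.1196, 0.2123]
tool_rot: [0.133, 0.991, 0.001, -0.002]
force: [-0.2, 0.0, -0.8]
finger_gap: 0.399
gripper_force: 0.0
```

```bash
python3 -c "
from e import *
rep('w6')"
```

```text
t 15.15 tcp fix mm [-63.1  -4.7] z 0.2123 F fix [-0.22 -0.02] -0.82 xtool ang-fix 3.1422 tilt [-0.0029  0.0015] gap 0.399
```

View pics/w6.png

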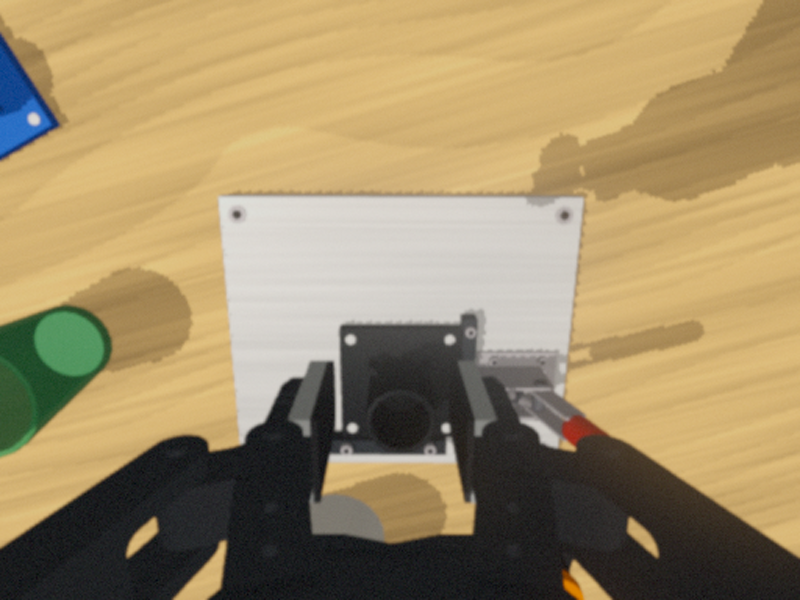

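The foot's top edge runs (341,325) to (461,325), touching the side bar whose end shows at (461–478,316). The far bar (y≈440) lies right behind the foot. I'll check this against the projected seat.

```bash
python3 -c "
from e import *
fx=np.load('fx.npy');s=np.load('pics/w6.npy',allow_pickle=True).item();C=cam('wrist',s)
print(proj(C,f2w(fx,[[-12,-42,22],[-12,42,22],[-20,42,26],[-20,52,26],[-100,-120,12],[-100,120,12]]))*1.5625)
g=cv2.imread('pics/w6.png',0);print(g[345,325:360].tolist());print(g[345,450:490].tolist());print(g[310:340,400].tolist())"
```

```text
[[338.27551933 328.32494259]
 [461.68967079 328.49562493]
 [462.92622933 319.25772873]
 [477.87482223 319.27841654]
 [216.55994498 195.7579891 ]
 [584.49195552 196.2717212 ]]
[205, 205, 204, 204, 204, 203, 203, 204, 205, 204, 204, 204, 203, 188, 161, 118, 84, 72, 67, 68, 70, 79, 92, 107, 119, 124, 121, 110, 97, 83, 76, 71, 68, 68, 67]
[109, 99, 85, 78, 69, 64, 66, 66, 64, 67, 70, 71, 73, 77, 81, 82, 80, 79, 81, 83, 83, 82, 81, 82, 89, 102, 125, 147, 155, 159, 160, 161, 167, 176, 187, 196, 200, 203, 204, 204]
[207, 208, 207, 206, 205, 204, 204, 205, 203, 196, 188, 176, 166, 151, 127, 99, 74, 64, 67, 69, 69, 71, 73, 74, 74, 74, 71, 70, 71, 69]
```

Emit:
apply_moves([
  [0, 0, 0, 0, 0, 0.18, 1],
  [0, 0, 0, 0, 0, 0.18, 1],
  [0, 0, 0, 0, 0, 0.18, 1],
  [0, 0, 0, 0, 0, 0.18, 1],
  [0, 0, 0, 0, 0, 0.18, 1],
  [0, 0, 0, 0, 0, 0.18, 1],
  [0, 0, 0, 0, 0, 0.18, 1],
  [0, 0, 0, 0, 0, 0.18, 1],
])

```text
t: 16.2
tcp_pos: [0.5073, -0.1204, 0.2113]
tool_rot: [0.755, 0.655, -0.001, -0.002]
force: [-1.0, 0.1, 0.3]
finger_gap: -0.003
gripper_force: 0.0
```

Emit:
apply_moves([
  [0, 0, 0, 0, 0, 0.132, 1],
  [0.045, 0.035, 0, 0, 0, 0, 1],
  [0.04, 0.045, 0, 0, 0, 0, 1],
  [0, 0.013, 0, 0, 0, 0, 1],
  [0, 0, 0, 0, 0, 0, 1],
])

```text
t: 16.82
tcp_pos: [0.6197, -0.0634, 0.2112]
tool_rot: [0.795, 0.607, -0.001, -0.001]
force: [0.0, -0.3, -0.1]
finger_gap: -0.003
gripper_force: 0.0
```

```bash
python3 -c "
from e import *
rep('w7')"
```

```text
t 16.825 tcp fix mm [32.2 79.6] z 0.2112 F fix [ 0.1  -0.33] -0.12 xtool ang-fix 1.5707 tilt [-0.0032  0.0005] gap -0.003
```

The seat is confirmed: the foot's offset from the bars matches within about 1 mm. Next come the descent beside the handle and the arc push.

Emit:
apply_moves([
  [0, -0.002, 0.05, 0, 0, 0, 1],
  [0, 0, 0.035, 0, 0, 0, 1],
  [0, 0, 0.009, 0, 0, 0, 1],
  [0.008, 0, 0, 0, 0, 0, 1],
  [0.008, 0, 0, 0, 0, 0, 1],
  [0.007, 0, 0, 0, 0, 0, 1],
  [0.007, 0, 0.001, 0, 0, 0, 1],
  [0.007, 0, 0.001, 0, 0, 0, 1],
])

```text
t: 17.88
tcp_pos: [0.6284, -0.0276, 0.1178]
tool_rot: [0.795, 0.607, -0.0, 0.001]
force: [-1.0, -4.6, -1.1]
finger_gap: 0.002
gripper_force: 2.0
```

```bash
python3 -c "
from e import *
rep()"
```

```text
t 17.875 tcp fix mm [ 31.2 116.4] z 0.1178 F fix [ 0.21 -4.68] -1.06 xtool ang-fix 1.5707 tilt [ 0.0011 -0.0019] gap 0.002
```

Emit:
apply_moves([
  [0.007, 0, 0.002, 0, 0, 0, 1],
  [0.007, 0, 0.003, 0, 0, 0, 1],
  [0.007, 0, 0.003, 0, 0, 0, 1],
  [0.006, 0, 0.004, 0, 0, 0, 1],
  [0.006, 0, 0.005, 0, 0, 0, 1],
  [0.006, 0, 0.005, 0, 0, 0, 1],
  [0.004, 0, 0.006, 0, 0, 0, 1],
  [0.004, 0, 0.007, 0, 0, 0, 1],
])

```text
t: 18.88
tcp_pos: [0.6404, 0.0189, 0.0821]
tool_rot: [0.795, 0.607, 0.0, -0.0]
force: [-0.5, -2.9, 2.7]
finger_gap: 0.004
gripper_force: 1.9
```

```bash
python3 -c "
from e import *
rep()"
```

```text
t 18.875 tcp fix mm [ 30.6 164.4] z 0.0821 F fix [ 0.27 -2.92] 2.7 xtool ang-fix 1.57 tilt [0.0003 0.0007] gap 0.004
```

Emit:
apply_moves([
  [0.003, 0, 0.007, 0, 0, 0, 1],
  [0.003, 0, 0.007, 0, 0, 0, 1],
  [0.002, 0, 0.006, 0, 0, 0, 1],
  [0.001, 0, 0.006, 0, 0, 0, 1],
  [0, 0, 0.002, 0, 0, 0, 1],
  [0, 0, 0, 0, 0, 0, 1],
])

```text
t: 19.62
tcp_pos: [0.6426, 0.0275, 0.0539]
tool_rot: [0.795, 0.606, 0.0, -0.0]
force: [0.0, -1.4, 0.1]
finger_gap: -0.001
gripper_force: 0.2
```

Emit:
apply_moves([
  [0, 0, 0.002, 0, 0, 0, 1],
  [0, 0, 0.001, 0, 0, 0, 1],
  [0, 0, 0, 0, 0, 0, 1],
])

```text
t: 20.0
tcp_pos: [0.6427, 0.0276, 0.0528]
tool_rot: [0.795, 0.607, 0.0, -0.0]
force: [-1.3, 0.7, 8.9]
finger_gap: -0.001
gripper_force: 4.7
```

```bash
python3 -c "
from e import *
rep()"
```

```text
t 20.0 tcp fix mm [ 30.5 173.3] z 0.0528 F fix [-1.46  0.36] 8.88 xtool ang-fix 1.5701 tilt [0.0004 0.0007] gap -0.001
```

Emit:
apply_moves([
  [0, 0, 0.002, 0, 0, 0, 1],
  [0, 0, 0.001, 0, 0, 0, 1],
  [0, 0, 0, 0, 0, 0, 1],
  [0, 0, 0, 0, 0, 0, 1],
])

```text
t: 20.5
tcp_pos: [0.6428, 0.0276, 0.0524]
tool_rot: [0.795, 0.607, 0.001, 0.0]
force: [-6.9, 0.1, 23.1]
finger_gap: 0.001
gripper_force: 11.2
```

Emit:
apply_moves([
  [0, 0, -0.02, 0, 0, 0, 1],
  [0, 0, -0.05, 0, 0, 0, 1],
  [0, 0, -0.06, 0, 0, 0, 1],
  [0, 0, -0.06, 0, 0, 0, 1],
  [-0.05, -0.03, -0.03, 0, 0, 0, 1],
  [-0.05, -0.03, 0, 0, 0, 0, 1],
  [-0.05, -0.03, 0, 0, 0, 0, 1],
  [0, 0, 0, 0, 0, 0, 1],
])

```text
t: 21.5
tcp_pos: [0.5153, -0.0935, 0.2669]
tool_rot: [0.796, 0.605, -0.001, -0.001]
force: [0.3, 0.3, -0.4]
finger_gap: -0.001
gripper_force: 0.0
```

```bash
python3 -c "
from e import *
rep('w8')
im=snapshot('side')[120:300,180:420,::-1];cv2.imwrite('pics/s8.png',cv2.resize(im,(800,600),interpolation=cv2.INTER_CUBIC))"
```

```text
t 21.5 tcp fix mm [-60.5  23. ] z 0.2669 F fix [0.23 0.41] -0.41 xtool ang-fix 1.5656 tilt [-0.0022  0.0008] gap -0.001
```

View pics/w8.png

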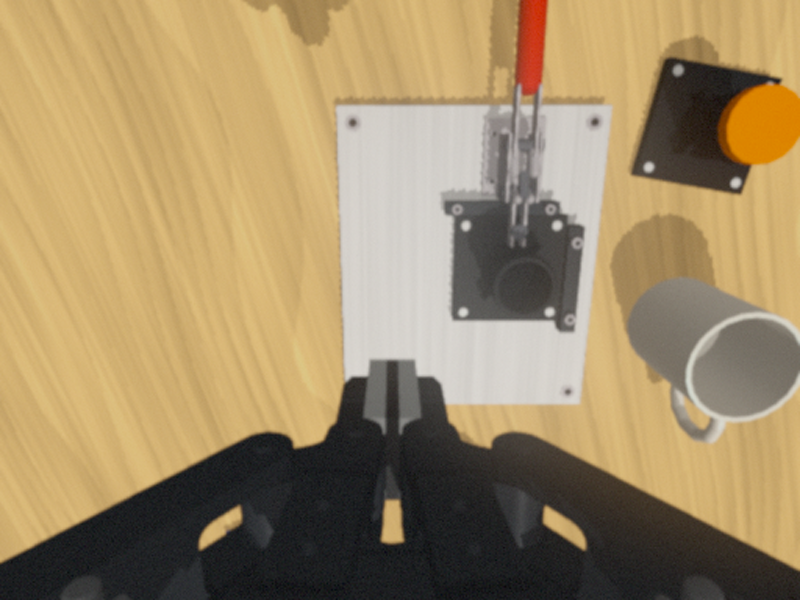

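View pics/s8.png

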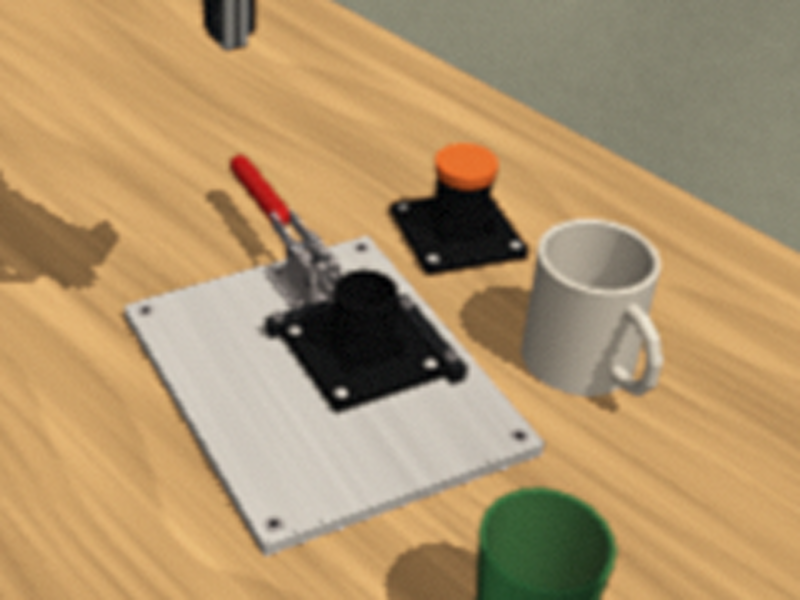

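The wrist view shows the foot (453–565, 213–320) flush against both bars. The pad is down on the foot at (517,240), and the handle lies level along +y at (530,40). The side view confirms the handle is down, the bystanders are untouched and the gripper is clear.

```bash
python3 -c "
from station import *
print(sign_off())"
```

```text
the job is handed in; nothing more can be done
None
```

I pushed the housing flush against both stop bars, closed the clamp onto its foot and handed the job in at about 21.5 s; the mug, glass and finished housing were not touched, and the hand-in returned no verdict.

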